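Find the release-stamped carton and dispatch it

TASK

One of the two identical cartons of vial caps has the release stamp, a ring with a tick, on its underside. Without picking either up, push each carton near the top of its near end so that it tips away from you and stands on its far end with the underside facing you; once both stand so, push the stamped one, still standing, forward until it sits square and flush against the dispatch stop, its whole width on the rail. Leave the unstamped carton standing about where you tipped it, and do not disturb the things around.

Things in the scene. Friction and masses are not known exactly. Their poses are not given: they have to be found in the camera images.
- carton_a: one of two identical closed cardboard cartons, pale, printed panel on a long side; 95 mm long (y), 56 mm wide (x), 70 mm high (z), 0.1 to 0.2 kg. Origin: centre of its underside. Starts flat on its underside, y pointing to its near end, z up. Stood on its far end, y points up, the underside faces the robot, and it is 70 mm from front to back, 95 mm high
- carton_b: the other carton, same in every respect but the stamp, same origin and axes. Both grip the bench and the fingers with a friction coefficient of about 0.6
- stamp (a point): centre of the black ink stamp (ring of 42 mm with a tick in it) on the underside of one of the two cartons: the centre of that carton's underside, so it coincides with that carton's origin. The other carton's underside is bare
- carton_a_edge (a point): middle of carton_a's far lower edge, 47.5 mm from its underside's centre: it turns on this edge when tipped away. A level push tends to slide it; pushed forward and up along the arc of its near end it turns about this edge, balances at about 54 degrees, and beyond that drops onto its far end by itself
- carton_b_edge (a point): the same edge of carton_b
- carton_a_top_edge (a point): middle of carton_a's far upper edge, 70 mm above the edge it turns on; when the carton stands on its far end this edge lies on the bench, on the side away from the robot
- carton_b_top_edge (a point): the same edge of carton_b
- dispatch_stop: dispatch stop fixed to the bench behind the cartons, between two microscopes about 0.5 m tall: a straight aluminium angle rail, open at both ends, stop face 270 mm long, 42 mm high, 4 mm thick, its foot on the far side. Origin: middle of the stop face, at bench level. x points away from the robot, square to the stop face; y runs along it
- screw_bottle: bystander: small bottle with a black screw cap, 34 mm across, 60 mm high, loose; origin at the centre of its underside
- camera_cap: bystander: black round cap, 38 mm across, 13 mm high, loose; origin at the centre of its underside. It stands by the left microscope, whose base, stage and eyepieces fill the space from about x = 0.5 m on, left of y = -0.13 m to y = +0.08 m: come to the cartons in front of it
- tape_roll: bystander: roll of tape lying flat, 60 mm across, 19 mm high, loose; origin at the centre of its underside

How it is judged:
On the way:
1. both cartons stand on their far ends with the undersides facing the robot, the stamped one not yet at the dispatch stop (angle between each of carton_a, carton_b's own y axis and vertical below 0.1 rad and linear speed of each of carton_a, carton_b below 0.02 m/s and x of carton_a_top_edge in the frame of dispatch_stop below -0.01 m), for 0.2 s.
At the end, for the whole second after the job is handed in: the stamped carton stands on its far end against the dispatch stop, within 6 mm of the stop face, square to it within about 6 degrees and its middle within 120 mm of the rail's middle; the unstamped carton stands on its far end, the edge it turned on within 60 mm of where it was; both at rest (angle between each of carton_a, carton_b's own y axis and vertical below 0.1 rad and x of carton_a_top_edge in the frame of dispatch_stop above -0.006 m and y of carton_a_top_edge in the frame of dispatch_stop between -0.12 and 0.12 m and angle between the z axis of carton_a and the x axis of dispatch_stop, either way round below 0.1 rad and distance of carton_b_edge from where it was at the start of the episode below 0.06 m and linear speed of each of carton_a, carton_b below 0.01 m/s); the robot touches nothing.
It fails at once if a carton is lifted: the far lower edge it turns on leaves the bench by more than 20 mm (height (world z) of any of carton_a_edge, carton_b_edge above 0.02 m).
It fails at once if the unstamped carton is pushed up to the dispatch stop (x of carton_b_top_edge in the frame of dispatch_stop above -0.006 m).
It fails at once if a bystander is disturbed (distance of any of screw_bottle, camera_cap, tape_roll from where it was at the start of the episode above 0.012 m).
It also fails if it takes over 64 s, if anything falls off the work surface, if the arm or the gripper's body presses on something with over 40 N, if the wrist force passes 120 N, or if a joint passes its speed limit or range.

ROBOT

A 7-joint arm with a two-finger parallel gripper is mounted at the origin on a cart in front of the work surface, level with it; the furniture and walls round the work are solid. World frame = base frame: x ahead of the robot, y to its left, z up, the work surface at z = 0. Lengths are in m, angles in rad, forces in N, time in s.
With the tool pointing down it reaches from about 0.35 to 0.9 m from the base axis. Payload 8.1 kg.
Tool frame: the origin (TCP) lies between the finger pads; the fingertips stand ahead of it and the grasp point (between the pads) is the TCP (arm.nose_length is the z of the fingertips in the tool frame, in m); z points along the fingers, y is the line along which they close (so a half turn about z gives the same grasp; the last joint's range is limited). The gripper opens to 92 mm and grips with 3 to 60 N. Pads are 19 mm wide; open, the fingers measure 130 mm over their backs; the gripper's body (75 mm by 190 mm) begins 47 mm behind the grasp point.
Start: joints at [1.062, 0.434, 0.025, 1.573, -0.012, 1.134, -0.075], TCP at [0.247, -0.574, 0.246] pointing down, gripper open.
Joint ranges: [-2.62, 2.62], [-0.44, 2.09], [-1.27, 1.32], [0.08, 2.57], [-1.32, 4.46], [0.12, 2], [-2.74, 2.74]. Speed limits (rad/s): [2.22, 2.22, 3.01, 3.01, 3.14, 3.14, 3.14].

INTERFACE

Orientations are given as a rotation vector (axis times angle).
In Python, from cell import sensors, optics, arm gives the robot as it stands.
- The arm moves only by the tool arm_command, never from a script. Its argument "deltas" is one flat list of numbers, 7 for each row, row after row: the turn, a rotation vector about the world's x, y, z as a fraction of full scale, then the shift along the world's x, y, z as a fraction of full scale, then the finger opening in mm, from 0 to 91.8. In form: [wx, wy, wz, dx, dy, dz, fingers, wx, wy, wz, dx, dy, dz, fingers, ...]. A call has 1 to 20 rows; each row is the pose to reach, as a shift and turn from the pose commanded when the call began; what a row does not reach only later rows make up. Full scale, the value 1, is 1 m for a shift and 90 degrees for a turn. A row lasts 1/10 s, in which the tool goes at most 50 mm and 8.59 degrees, less where a joint would pass 70% of its speed; a pose out of reach is approached as far as the arm can. A call with a number of a shift or a turn outside -1 to 1 is refused whole. A call with a gripper value outside its range is refused whole. The fingers move at their own pace and stop on an object; "force" is the grip in N (left out, the last holds). Time passes only in rows, so rows that repeat a pose let the fingers close. It gives the time, the measured TCP pose, the force, the opening and the grip force at its end, in the units of the state.
- sensors.observe(): the state, without advancing time (a new reading comes with each control period).
- optics.get_image(name): name is "scene" or "top"; returns the picture (384x512x3 uint8, blue, green, red); there is no depth.
- optics.calibration(name): a dict with "camera_matrix" (3x3 intrinsics, pixels), "rvec" (rotation vector, rad) and "tvec" (3), from world to camera coordinates, as OpenCV has them. Camera axes: x right, y down, z forward; pixel columns grow to the right and rows downward; lengths in m; the calibration is good to about 2 mm. A picture is of the moment at which its call begins. calibration takes no time and is no camera call.
- arm.sign_off(): hands the job in; it is judged then, once.
The state is a dict: "clock": time; "joints": joint angles; "dq": joint speeds; "joint_efforts": joint torques, N m; "position": TCP position; "ee_rot": TCP orientation; "force": force on the tool from outside, world axes, zero at the start; "ft_torque": the same for the moment, N m; "width": opening from 0.0 (shut) to 1.0 (fully open); "gripper_force": force on a finger pad.
Only numpy, scipy, OpenCV 4.12 (cv2) and the standard library are available. Lean on these libraries where they do the work, as an engineer would, in place of code of your own. Each camera call takes 0.05 s, during which the arm holds its last target. There are 200 camera calls.

## Working session

There is one attempt and no reset: what is moved stays moved. The work goes in short steps, Python scripts to look and compute and a tool call to move; the robot and the scene stay as the last step left them, time stands still between calls to the robot, and variables do not carry over. Pictures are saved under pics/ and viewed, at most 10 in all, crops included, and the job is handed in when it is done.

Besides the shell and the picture viewer there is one more tool, called in YAML: its name, and indented under it one key for each argument. arm_command: Moves the arm, as the interface text tells. Its arguments: {"type":"object","properties":{"deltas":{"type":"array","items":{"type":"number"}},"force":{"type":"number"}},"required":["deltas"]}

```bash
mkdir -p pics; python3 - <<'E'
from cell import sensors, optics, arm
import cv2
for n in("scene","top"):
    cv2.imwrite(f"pics/{n}0.png",cv2.resize(optics.get_image(n),(800,600),interpolation=cv2.INTER_CUBIC))
    c=optics.calibration(n); print(n,c)
print(sensors.observe(), arm.nose_length)
E
```

```text
scene {'camera_matrix': array([[436.46188993,   0.        , 246.84796986],
       [  0.        , 436.46188993, 188.30782753],
       [  0.        ,   0.        ,   1.        ]]), 'rvec': array([ 0.77850557, -2.653534  ,  1.02638379]), 'tvec': array([0.30465254, 0.44034093, 0.67451542])}
top {'camera_matrix': array([[461.31710378,   0.        , 256.96583827],
       [  0.        , 461.31710378, 195.77092242],
       [  0.        ,   0.        ,   1.        ]]), 'rvec': array([ 2.18395413, -2.18712907,  0.09648327]), 'tvec': array([-0.27845788,  0.55977953,  0.98065992])}
{'clock': 0.1, 'joints': array([ 1.06240325,  0.43516783,  0.02497104,  1.57399571, -0.01159032,
        1.13400877, -0.07507118]), 'dq': array([ 0.00040049, -0.00042393,  0.00154327, -0.00136484,  0.00115201,
        0.00054404, -0.00128652]), 'joint_efforts': array([ 4.02922451e-03, -6.69126034e+01,  9.88117084e-01, -3.15146613e+01,
       -6.06151228e-02,  3.74453457e-02,  2.27648121e-05]), 'position': array([ 0.24649907, -0.57386788,  0.24501841]), 'ee_rot': array([-3.07581705e+00, -6.32725174e-01,  6.64638635e-04]), 'force': array([ 0.81307476, -0.24493164,  0.53487813]), 'ft_torque': array([ 0.0056723 ,  0.02550826, -0.01542199]), 'gripper_force': 0.0, 'width': 0.9992311532106968} 0.019
```

View pics/scene0.png

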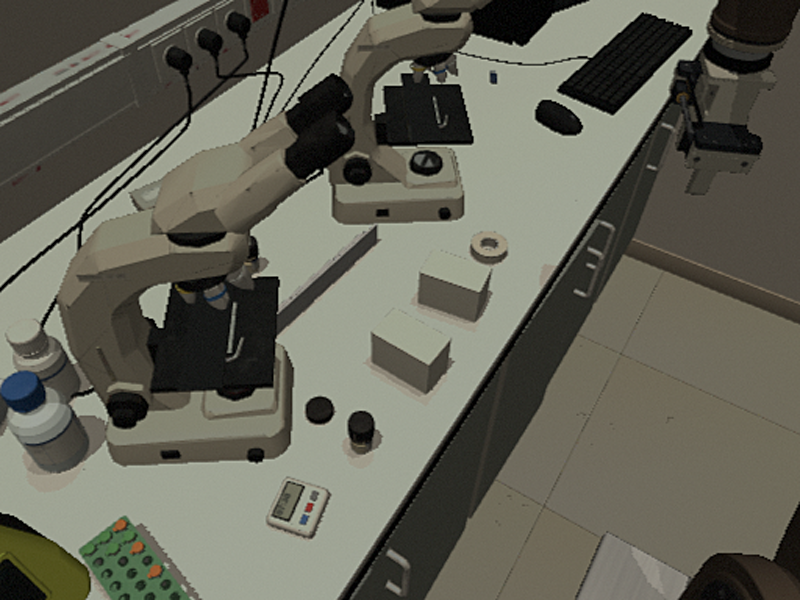

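View pics/top0.png

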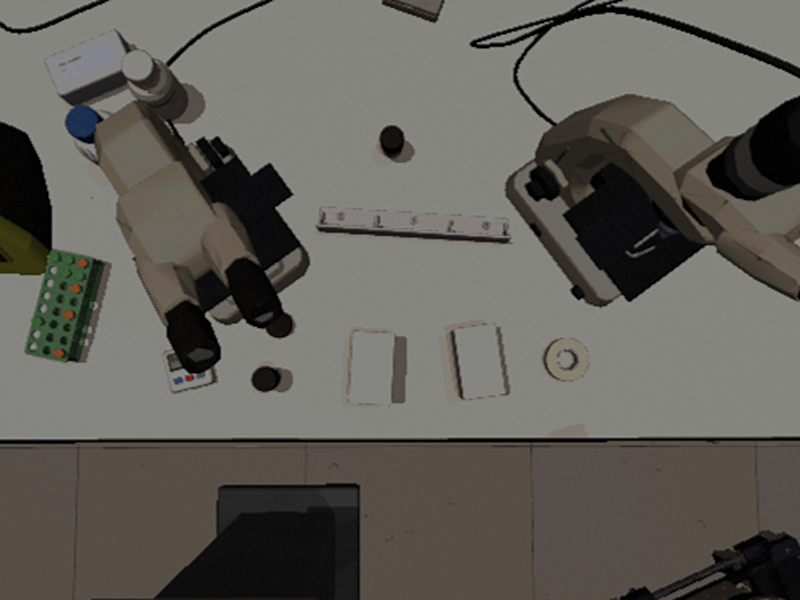

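The top view shows the cartons at about (372,367) and (480,360), and the rail face running from (318,230) to (509,241). The tape is at (566,359), the bottle at (266,378) and the cap at (280,325). I'll enlarge the top view.

```bash
python3 - <<'E'
from cell import optics
import cv2
im=optics.get_image("top")[125:275,190:390]
cv2.imwrite("pics/crop1.png",cv2.resize(cv2.convertScaleAbs(im,alpha=1.4),(800,600),interpolation=cv2.INTER_CUBIC))
E
cat > h.py <<'E'
from cell import sensors, optics, arm
import cv2,numpy as np
def back(n,uv,z):
    c=optics.calibration(n);R=cv2.Rodrigues(c["rvec"])[0];t=c["tvec"].reshape(3)
    p=cv2.undistortPoints(np.array(uv,float).reshape(-1,1,2),c["camera_matrix"],None).reshape(-1,2)
    d=np.c_[p,np.ones(len(p))]@R; o=-R.T@t
    return o+d*((z-o[2])/d[:,2])[:,None]
E
```

```text
(no output)
```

View pics/crop1.png

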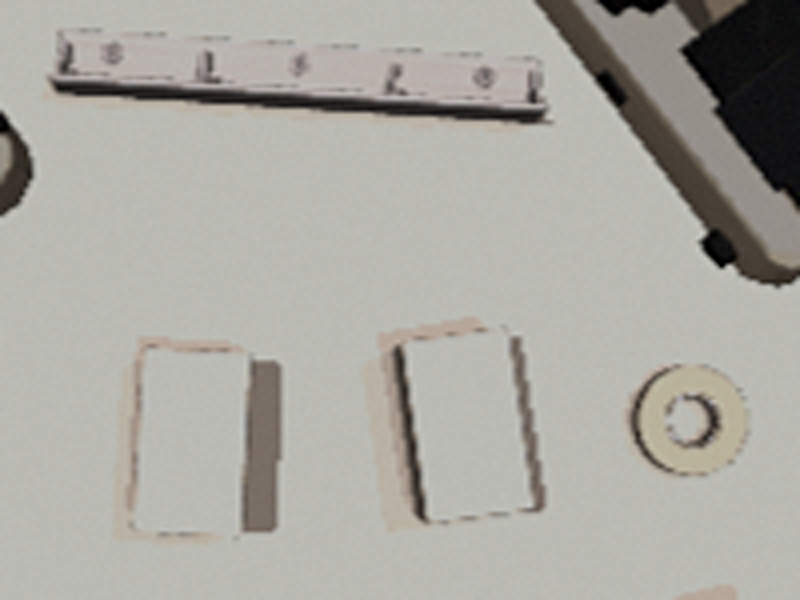

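The crop shows these top corners:
- **Left carton:** (142,345), (250,350), (241,537), (133,532).
- **Right carton:** (400,345), (512,332), (540,510), (428,523).
- **Rail top front edge:** (52,80) to (547,110).

```bash
python3 - <<'E'
from h import *
np.set_printoptions(precision=4,suppress=True)
f=lambda a:(np.array(a,float)-1.5)/4+[190,125]
for n,a,z in(("L",[(142,345),(250,350),(241,537),(133,532)],.07),("R",[(400,345),(512,332),(540,510),(428,523)],.07),
 ("railtop",[(52,80),(547,110)],.042),("railbot",[(60,92),(548,121)],0),("tape",[(690,420)],.019)):
    p=back("top",f(a),z);print(n,p[:,:2].tolist() if 0 else p[:,:2])
    if len(p)==4:
        y=(p[3]+p[2]-p[0]-p[1])/2;c=p.mean(0);print(" c",c,"len",np.linalg.norm(y),"w",np.linalg.norm(p[1]-p[0]),"ang(far dir) deg",np.degrees(np.arctan2(-y[1],-y[0])))
    elif len(p)==2: d=p[0]-p[1];print(" c",p.mean(0),np.linalg.norm(d),"normal deg",np.degrees(np.arctan2(-d[0],d[1])))
print(back("top",np.array([(266,378),(280,325)])*.64,.06)[:,:2])
from scipy.spatial.transform import Rotation as Ro
print(Ro.from_rotvec(sensors.observe()["ee_rot"]).as_matrix())
E
```

```text
L [[ 0.5244 -0.2129]
 [ 0.5218 -0.2688]
 [ 0.4258 -0.264 ]
 [ 0.4284 -0.2086]]
 c [ 0.4751 -0.2386  0.07  ] len 0.09608597390779779 w 0.0559071881938513 ang(far dir) deg -2.6781880158767044
R [[ 0.5242 -0.3464]
 [ 0.5309 -0.4046]
 [ 0.4392 -0.4179]
 [ 0.4327 -0.3601]]
 c [ 0.4818 -0.3823  0.07  ] len 0.0926171995606218 w 0.058527890657606677 ang(far dir) deg 8.390229032793943
railtop [[ 0.6685 -0.1623]
 [ 0.6521 -0.4289]]
 c [ 0.6603 -0.2956  0.042 ] 0.26704854818066837 normal deg -3.5147153248041
railbot [[ 0.6697 -0.1623]
 [ 0.6532 -0.4361]]
 c [ 0.6615 -0.2992  0.    ] 0.27438337378357386 normal deg -3.4481976496472955
tape [[ 0.4855 -0.5082]]
[[ 0.4605 -0.0986]
 [ 0.531  -0.1164]]
[[ 0.9188  0.3947 -0.0006]
 [ 0.3947 -0.9188  0.001 ]
 [-0.0001 -0.0012 -1.    ]]
```

arm_command:
  deltas: [0,0,-0.08,0.08,0.09,0,10,0,0,-0.165,0.153,0.18,0,10,0,0,-0.165,0.153,0.18,0,10,0,0,-0.165,0.153,0.18,0,10,0,0,-0.165,0.153,0.18,0,10,0,0,-0.165,0.153,0.18,-0.05,10,0,0,-0.165,0.153,0.18,-0.1,10,0,0,-0.165,0.153,0.18,-0.14,10,0,0,-0.165,0.153,0.18,-0.175,10,0,0,-0.165,0.153,0.18,-0.175,10,0,0,-0.165,0.153,0.18,-0.175,10,0,0,-0.165,0.153,0.18,-0.175,10]

```text
clock: 1.35
position: [0.4007, -0.3952, 0.0727]
ee_rot: [3.131, 0.23, 0.003]
force: [0.8, 0.5, 0.4]
width: 0.115
gripper_force: 0.0
```

```bash
python3 - <<'E'
from h import *
from scipy.spatial.transform import Rotation as Ro
im=optics.get_image("scene")[150:270,190:350]
cv2.imwrite("pics/s1.png",cv2.resize(cv2.convertScaleAbs(im,alpha=1.4),(800,600),interpolation=cv2.INTER_CUBIC))
s=sensors.observe();p=s["position"];R=Ro.from_rotvec(s["ee_rot"]).as_matrix()
print(p,np.degrees(np.arctan2(R[1,0],R[0,0])),s["force"],s["width"],s["clock"])
E
cat > arc.py <<'E'
import numpy as np,sys
# pivot x,y, heading deg, commanded tcp x,y,z ; prints shift of rows
px,py,a,x,y,z=map(float,sys.argv[1:7]);a=np.radians(a)
rows=[(-.099,.052)]+[(-.095*np.cos(t)+.058*np.sin(t),.095*np.sin(t)+.058*np.cos(t)) for t in np.radians(np.arange(0,66,3))]
for f,h in rows:
    f-=.0095;print("%.3f,%.3f,%.3f"%(px+f*np.cos(a)-x,py+f*np.sin(a)-y,h+.019-z),end="  ")
E
python3 arc.py .5288 -.3754 8.4 .400 -.394 .071
```

```text
[ 0.40081405 -0.39529539  0.07287541] 8.388664141613278 [0.55656551 0.15241857 0.53496834] 0.1139302614152172 1.4
0.021,0.003,0.000  0.025,0.003,0.006  0.029,0.004,0.011  0.032,0.004,0.016  0.036,0.005,0.020  0.039,0.005,0.024  0.043,0.006,0.029  0.048,0.007,0.033  0.052,0.007,0.036  0.057,0.008,0.040  0.062,0.009,0.043  0.067,0.009,0.046  0.072,0.010,0.048  0.077,0.011,0.051  0.082,0.012,0.053  0.088,0.013,0.055  0.094,0.013,0.056  0.099,0.014,0.057  0.105,0.015,0.058  0.111,0.016,0.059  0.116,0.017,0.059  0.122,0.018,0.059  0.128,0.018,0.059
```

View pics/s1.png

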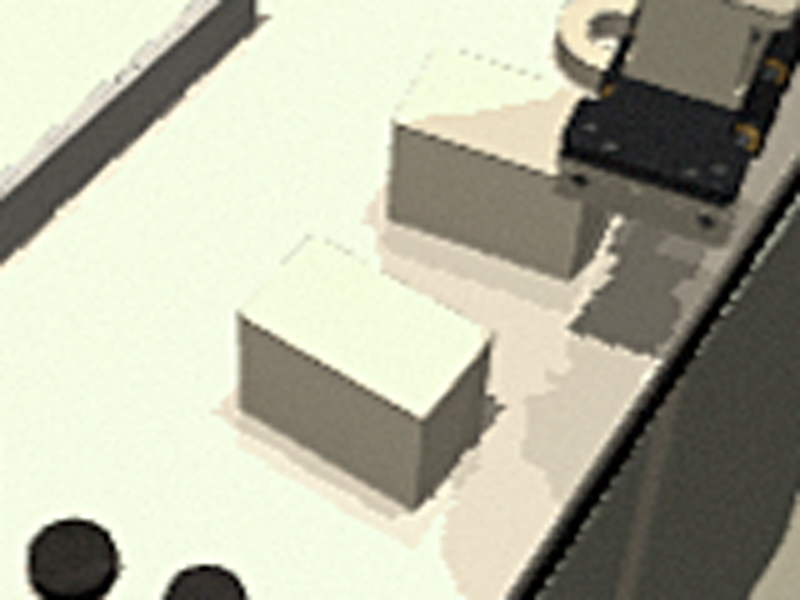

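The carton flanks and the gripper behind the right carton are as expected: the fingers are centred on its near end, clear of the tape. Next I tip the right carton along the arc.

arm_command:
  deltas: [0,0,0,0.021,0.003,-0.002,10,0,0,0,0.021,0.003,-0.002,10,0,0,0,0.025,0.003,0.004,10,0,0,0,0.029,0.004,0.009,10,0,0,0,0.032,0.004,0.014,10,0,0,0,0.036,0.005,0.018,10,0,0,0,0.039,0.005,0.022,10,0,0,0,0.043,0.006,0.027,10,0,0,0,0.048,0.007,0.031,10,0,0,0,0.052,0.007,0.034,10,0,0,0,0.057,0.008,0.038,10,0,0,0,0.062,0.009,0.041,10,0,0,0,0.067,0.009,0.044,10]

```text
clock: 2.7
position: [0.467, -0.3853, 0.1152]
ee_rot: [3.133, 0.23, -0.0]
force: [-2.7, -0.0, 2.7]
width: 0.109
gripper_force: 1.7
```

```bash
python3 - <<'E'
from h import *
im=optics.get_image("scene")[130:280,180:380]
cv2.imwrite("pics/s2.png",cv2.resize(cv2.convertScaleAbs(im,alpha=1.4),(800,600),interpolation=cv2.INTER_CUBIC))
E
```

```text
(no output)
```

View pics/s2.png

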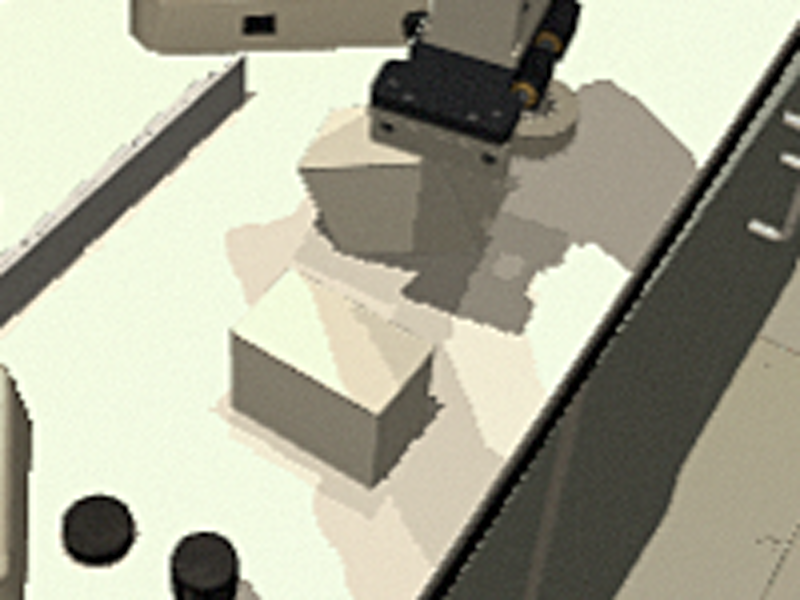

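The carton is turning on its far edge, at roughly 30 degrees, without sliding noticeably. I continue the arc.

arm_command:
  deltas: [0,0,0,0.005,0.001,0.002,10,0,0,0,0.01,0.002,0.005,10,0,0,0,0.015,0.003,0.007,10,0,0,0,0.021,0.004,0.009,10,0,0,0,0.027,0.004,0.01,10,0,0,0,0.032,0.005,0.011,10,0,0,0,0.038,0.006,0.012,10,0,0,0,0.044,0.007,0.013,10,0,0,0,0.049,0.008,0.013,10,0,0,0,0.055,0.009,0.013,10,0,0,0,0.061,0.01,0.012,10,0,0,0,0.066,0.01,0.011,10,0,0,0,0.066,0.01,0.011,10,0,0,0,0.05,0.008,0.04,10,0,0,0,0.01,0,0.06,10,0,0,0,-0.04,0,0.06,10,0,0,0,-0.07,0,0.06,10,0,0,0,-0.07,0,0.06,10]

```text
clock: 4.55
position: [0.3921, -0.386, 0.1749]
ee_rot: [-3.134, -0.222, 0.003]
force: [0.9, -0.3, 0.4]
width: 0.105
gripper_force: 0.0
```

```bash
python3 - <<'E'
from h import *
a=optics.get_image("scene")[130:280,180:330]
b=optics.get_image("top")[125:275,190:390]
f=lambda i,w:cv2.resize(cv2.convertScaleAbs(i,alpha=1.4),(w,342),interpolation=cv2.INTER_CUBIC)
cv2.imwrite("pics/s3.png",np.hstack([f(a,342),f(b,456)]))
print(sensors.observe()["position"])
E
```

```text
[ 0.39693664 -0.38530644  0.17501347]
```

View pics/s3.png

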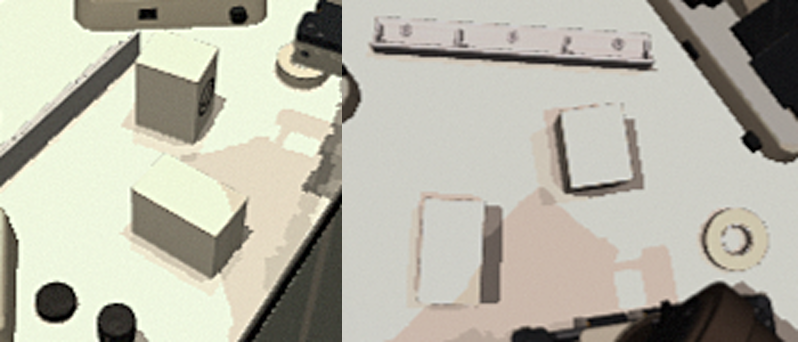

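The top of the standing right carton sits at about (595,150) in the right panel. The ring stamp shows on its near side at (205,97) in the left panel, so the right carton is the stamped one (a). Next I tip the left one.

arm_command:
  deltas: [0,0,-0.06,-0.005,0.05,0,3,0,0,-0.123,-0.005,0.1,0,3,0,0,-0.123,-0.005,0.144,0,3,0,0,-0.123,-0.005,0.144,-0.05,3,0,0,-0.123,-0.005,0.144,-0.09,3,0,0,-0.123,-0.005,0.144,-0.106,3,0,0,-0.123,-0.005,0.144,-0.106,3,0,0,-0.123,-0.005,0.144,-0.106,3]

```text
clock: 5.45
position: [0.393, -0.2409, 0.0689]
ee_rot: [-3.14, 0.071, -0.0]
force: [-0.5, -0.3, 0.9]
width: 0.035
gripper_force: 0.0
```

```bash
python3 - <<'E'
from h import *
from scipy.spatial.transform import Rotation as Ro
s=sensors.observe();p=s["position"];R=Ro.from_rotvec(s["ee_rot"]).as_matrix()
print(p,np.degrees(np.arctan2(R[1,0],R[0,0])),s["force"],s["width"],s["clock"])
E
python3 arc.py .5225 -.2468 -2.7 .392 -.241 .071
```

```text
[ 0.3930177  -0.24088955  0.06885816] -2.6012172074675406 [-0.47760926 -0.25706981  0.90252443] 0.03537321445531382 5.45
0.022,-0.001,0.000  0.026,-0.001,0.006  0.029,-0.001,0.011  0.033,-0.001,0.016  0.036,-0.001,0.020  0.040,-0.002,0.024  0.044,-0.002,0.029  0.049,-0.002,0.033  0.053,-0.002,0.036  0.058,-0.002,0.040  0.063,-0.003,0.043  0.068,-0.003,0.046  0.073,-0.003,0.048  0.078,-0.003,0.051  0.084,-0.004,0.053  0.089,-0.004,0.055  0.095,-0.004,0.056  0.101,-0.004,0.057  0.106,-0.005,0.058  0.112,-0.005,0.059  0.118,-0.005,0.059  0.124,-0.005,0.059  0.130,-0.006,0.059
```

arm_command:
  deltas: [0,0,0,0.012,-0.001,0.002,3,0,0,0,0.021,-0.001,0.002,3,0,0,0,0.021,-0.001,0.002,3,0,0,0,0.025,-0.001,0.008,3,0,0,0,0.029,-0.001,0.013,3,0,0,0,0.032,-0.001,0.018,3,0,0,0,0.036,-0.001,0.022,3,0,0,0,0.04,-0.002,0.026,3,0,0,0,0.044,-0.002,0.031,3,0,0,0,0.048,-0.002,0.035,3,0,0,0,0.053,-0.002,0.038,3,0,0,0,0.058,-0.002,0.042,3,0,0,0,0.063,-0.003,0.045,3,0,0,0,0.068,-0.003,0.048,3]

```text
clock: 6.85
position: [0.4601, -0.2443, 0.117]
ee_rot: [3.141, -0.073, -0.0]
force: [-1.0, -0.2, 1.9]
width: 0.03
gripper_force: 1.0
```

arm_command:
  deltas: [0,0,0,0.005,0,0.002,3,0,0,0,0.01,0,0.005,3,0,0,0,0.015,0,0.007,3,0,0,0,0.021,0,0.009,3,0,0,0,0.027,-0.001,0.01,3,0,0,0,0.032,-0.001,0.011,3,0,0,0,0.038,-0.002,0.012,3,0,0,0,0.044,-0.002,0.013,3,0,0,0,0.049,-0.002,0.013,3,0,0,0,0.055,-0.002,0.013,3,0,0,0,0.061,-0.003,0.012,3,0,0,0,0.066,-0.003,0.011,3,0,0,0,0.066,-0.003,0.011,3,0,0,0,0.05,0,0.04,3,0,0,0,0.01,0,0.06,3,0,0,0,-0.04,0,0.06,3,0,0,0,-0.07,0,0.06,3,0,0,0,-0.07,0,0.06,3]

```text
clock: 8.65
position: [0.3857, -0.2444, 0.1767]
ee_rot: [-3.14, 0.078, 0.004]
force: [1.2, -0.6, 0.2]
width: 0.033
gripper_force: 0.0
```

```bash
python3 - <<'E'
from h import *
b=optics.get_image("top")[125:275,190:390]
cv2.imwrite("pics/s4.png",cv2.resize(cv2.convertScaleAbs(b,alpha=1.4),(800,600),interpolation=cv2.INTER_CUBIC))
print(sensors.observe()["position"])
E
```

```text
[ 0.3884596  -0.24444262  0.17698165]
```

View pics/s4.png

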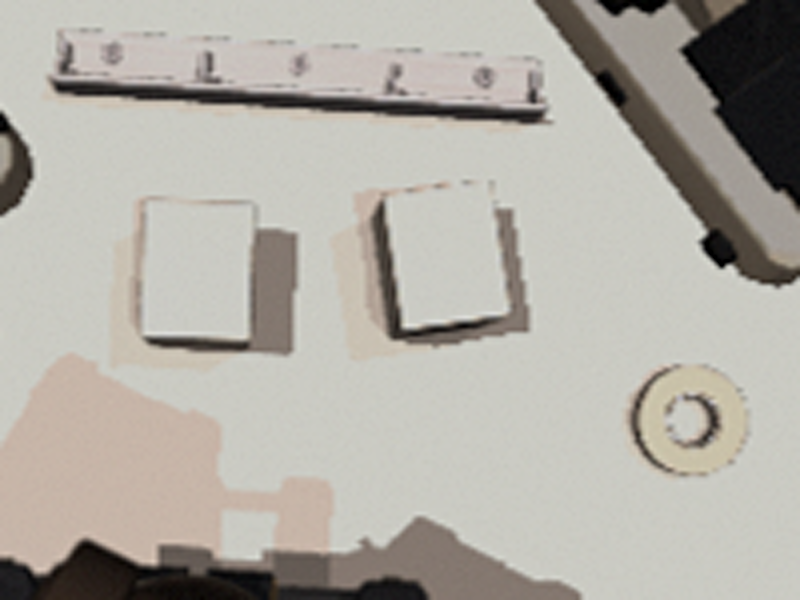

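Both cartons stand. The right one's top corners are at (382,197), (492,183), (508,318) and (402,330); the left one's are at (138,198), (254,203), (249,343) and (142,337). The bystanders haven't moved.

```bash
python3 - <<'E'
from h import *
np.set_printoptions(precision=4,suppress=True)
f=lambda a:(np.array(a,float)-1.5)/4+[190,125]
n=np.radians(-3.5);n=np.array([np.cos(n),np.sin(n)]);t=np.array([-n[1],n[0]])
for a in([(138,198),(254,203),(249,343),(142,337)],[(382,197),(492,183),(508,318),(402,330)]):
    p=back("top",f(a),.095)[:,:2];c=p.mean(0);y=p[0]+p[1]-p[2]-p[3]
    print(p,c,np.degrees(np.arctan2(y[1],y[0])),np.linalg.norm(y)/2,np.linalg.norm(p[0]-p[1]),"rail:",(c-[.661,-.297])@n,(c-[.661,-.297])@t)
E
```

```text
[[ 0.5978 -0.2121]
 [ 0.5952 -0.2709]
 [ 0.5242 -0.2683]
 [ 0.5273 -0.2144]] [ 0.5611 -0.2414] -0.12970680824119668 0.07075746961764313 0.05883502997150346 rail: -0.1030857791092271 0.049380511469290254
[[ 0.5982 -0.3358]
 [ 0.6054 -0.3918]
 [ 0.5366 -0.3991]
 [ 0.5306 -0.3455]] [ 0.5677 -0.3681] 7.094124896785283 0.06866470756083343 0.0564112386794558 rail: -0.08877009668755866 -0.07661712327450325
```

arm_command:
  deltas: [0,-0.05,-0.01,0,-0.05,0,25,0,-0.09,-0.01,0,-0.1,0,25,0,-0.09,-0.01,0,-0.125,-0.03,25,0,-0.09,-0.01,0.03,-0.125,-0.07,25,0,-0.09,-0.01,0.06,-0.125,-0.117,25,0,-0.09,-0.01,0.1,-0.125,-0.117,25,0,-0.09,-0.01,0.11,-0.125,-0.117,25,0,-0.09,-0.01,0.11,-0.125,-0.117,25,0,-0.09,-0.01,0.11,-0.125,-0.117,25]

```text
clock: 9.6
position: [0.4997, -0.3694, 0.0596]
ee_rot: [-3.129, 0.097, -0.221]
force: [0.4, 0.9, 0.5]
width: 0.274
gripper_force: 0.0
```

arm_command:
  deltas: [0,0,0,0.006,0,0,25,0,0,0,0.012,-0.001,0,25,0,0,0,0.015,-0.001,0,25,0,0,0,0.018,-0.001,0,25,0,0,0,0.021,-0.001,0,25,0,0,0,0.024,-0.001,0,25,0,0,0,0.027,-0.002,0,25,0,0,0,0.03,-0.002,0,25,0,0,0,0.033,-0.002,0,25,0,0,0,0.036,-0.002,0,25,0,0,0,0.039,-0.002,0,25,0,0,0,0.042,-0.003,0,25,0,0,0,0.045,-0.003,0,25,0,0,0,0.048,-0.003,0,25,0,0,0,0.051,-0.003,0,25,0,0,0,0.054,-0.003,0,25,0,0,0,0.057,-0.003,0,25,0,0,0,0.06,-0.004,0,25,0,0,0,0.06,-0.004,0,25]

```text
clock: 11.5
position: [0.5603, -0.3733, 0.0598]
ee_rot: [-3.129, 0.097, -0.222]
force: [0.4, 0.1, -0.1]
width: 0.276
gripper_force: 0.0
```

```bash
python3 - <<'E'
from h import *
a=optics.get_image("scene")[110:260,180:330]
b=optics.get_image("top")[125:275,190:390]
f=lambda i,w:cv2.resize(cv2.convertScaleAbs(i,alpha=1.4),(w,342),interpolation=cv2.INTER_CUBIC)
cv2.imwrite("pics/s5.png",np.hstack([f(a,342),f(b,456)]))
E
```

```text
(no output)
```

View pics/s5.png

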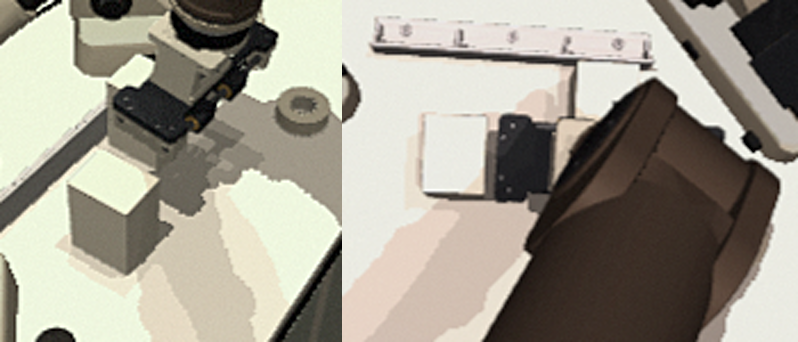

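The carton stands upright and is aligning with the rail, now close to it at about (600,85) in the right panel. I close the last gap slowly while watching the force.

arm_command:
  deltas: [0,0,0,0.002,0,0,25,0,0,0,0.004,0,0,25,0,0,0,0.006,0,0,25,0,0,0,0.008,0,0,25,0,0,0,0.01,-0.001,0,25,0,0,0,0.012,-0.001,0,25,0,0,0,0.013,-0.001,0,25,0,0,0,0.013,-0.001,0,25]

```text
clock: 12.4
position: [0.572, -0.3743, 0.0596]
ee_rot: [-3.129, 0.098, -0.219]
force: [-5.2, 0.4, 2.2]
width: 0.272
gripper_force: 2.1
```

arm_command:
  deltas: [0,0,0,0.001,0,0,25,0,0,0,0.002,0,0,25,0,0,0,0.002,0,0,25]

```text
clock: 12.7
position: [0.5722, -0.3743, 0.0594]
ee_rot: [-3.128, 0.099, -0.215]
force: [-10.5, 1.1, 7.7]
width: 0.27
gripper_force: 5.3
```

arm_command:
  deltas: [0,0,0,-0.003,0,0,25,0,0,0,-0.006,0,0,25,0,0,0,-0.02,0.001,0,25,0,0,0,-0.05,0.003,0,25,0,0,0,-0.09,0.004,0,25,0,0,0,-0.13,0.004,0.04,25,0,0,0,-0.17,-0.02,0.09,25,0,0,0,-0.2,-0.06,0.12,25,0,0,0,-0.22,-0.1,0.12,25,0,0,0,-0.22,-0.1,0.12,25,0,0,0,-0.22,-0.1,0.12,25]

```text
clock: 13.8
position: [0.3523, -0.4788, 0.1814]
ee_rot: [3.13, -0.107, 0.224]
force: [1.3, -0.4, -0.3]
width: 0.272
gripper_force: 0.0
```

```bash
python3 - <<'E'
from h import *
b=optics.get_image("top")[125:275,190:390]
cv2.imwrite("pics/s6.png",cv2.resize(cv2.convertScaleAbs(b,alpha=1.4),(800,600),interpolation=cv2.INTER_CUBIC))
s=sensors.observe();print(s["position"],s["force"])
E
```

```text
[ 0.35395615 -0.47608969  0.18041352] [ 0.21114835 -0.17816936 -0.09490441]
```

View pics/s6.png

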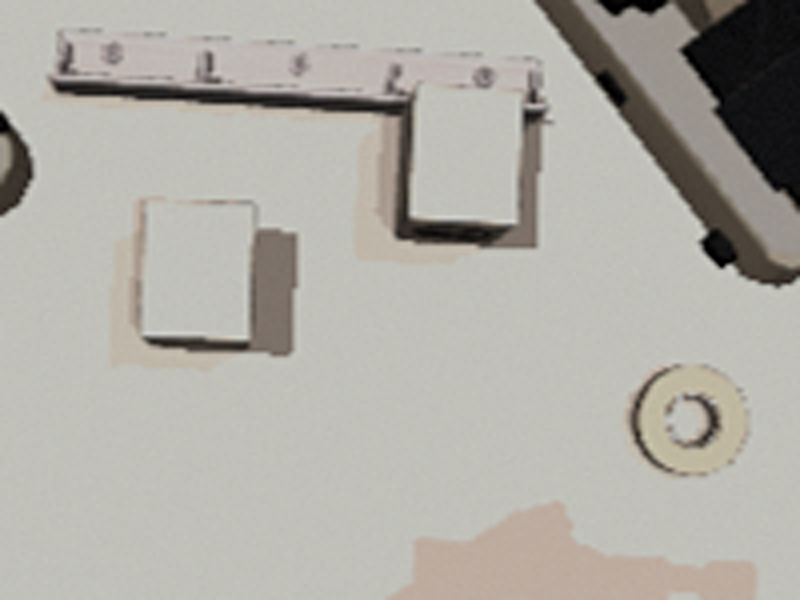

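The stamped carton's near top edge, (412,219) to (516,226), is parallel to the rail. The pressing force confirmed it is flush, and it sits about 80 mm from the rail's middle. The other carton and the tape haven't moved.

```bash
python3 -c "
from cell import arm
print(arm.sign_off())"
```

```text
the job is handed in; nothing more can be done
None
```

I tipped both cartons onto their far ends and pushed the stamped one (the right-hand carton) square and flush against the dispatch stop. The unstamped carton is still standing where it was tipped, none of the nearby items in view had moved, and the job is handed in; the hand-in reported no verdict.

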